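Close the filled cookie tin and hold up its outer lid

ROBOT

A 6-joint arm with a two-finger parallel gripper is mounted at the origin on a cart in front of the work surface, level with it; the furniture and walls round the work are solid. World frame = base frame: x ahead of the robot, y to its left, z up, the work surface at z = 0. Lengths are in m, angles in rad, forces in N, time in s.
With the tool pointing down it reaches from about 0.35 to 0.925 m from the base axis. Payload 6.4 kg.
Tool frame: the origin (TCP) lies midway between the tips of the shut fingers; the grasp point (between the pads) lies arm.grip_point_offset behind it (arm.grip_point_offset is the distance from the TCP to the grasp point, in m); z points along the fingers, y is the direction in which the jaws open and shut (so a half turn about z gives the same grasp; the last joint's range is limited). The gripper opens to 85 mm and grips with 20 to 120 N. Pads are 22 mm wide; open, the fingers measure 114 mm over their backs; the gripper's body (76 mm by 85 mm) begins 54 mm behind the grasp point. The pads swing forward as they close: fully open they stand 13 mm farther back than shut.
Start: joints at [-1.469, 0.245, 1.558, -0, 1.339, -0.174], TCP at [0.177, -0.625, 0.231] pointing down, gripper open.
Joint ranges: [-3.13, 3.13], [-1.02, 2.26], [0.13, 2.54], [-0.95, 4.09], [0.21, 2.88], [-2.74, 2.74]. Speed limits (rad/s): [2.57, 2.57, 3.14, 3.14, 3.14, 3.14].

INTERFACE

Orientations are given as a rotation vector (axis times angle).
In Python, from workcell import arm, eyes gives the robot as it stands. The module is installed in compiled form; this text tells all that it offers.
- The arm moves only by the tool step_arm, never from a script. Its argument "series" is a list of rows, each an object of numbers: "tx", "ty", "tz": the shift along the tool's x, y, z in mm; "spin": the turn about the tool's z in rad. A call has 1 to 12 rows; each row shifts and turns the commanded pose from where the row before left it, along the tool's axes as they then stand; what a row does not reach is not made up. A row lasts 1/12 s, in which the tool goes at most 41.7 mm and 7.16 degrees, less where a joint would pass 70% of its speed; a pose out of reach is approached as far as the arm can. A call with a gripper value outside its range is refused whole. "gripper" is the finger opening in mm, from 0 to 85.4, set as the call begins (left out, the last holds). The fingers move at their own pace and stop on an object; "squeeze" is the grip in N (left out, the last holds). Time passes only in rows, so rows that do not move let the fingers close. It gives the time, the measured TCP pose, the force and the opening at its end, in the units of the state.
- arm.sense(): the state, without advancing time (a new reading comes with each control period).
- eyes.grab_frame(name): name is "side" or "top" or "wrist"; returns a dict with "pixels" (480x640x3 uint8, blue, green, red), "depth" (480x640 float32, m along the optical axis (not along the pixel's ray), 0 where there is no reading), "mtx" (3x3 intrinsics, pixels), "k1" (the pictures are not rectified: a ray, as slopes to the right and down, at radius r is drawn at 1 + k1 r^2 times it, then the intrinsics apply), "R" (3x3) and "t" (3): a world point X has camera coordinates R X + t; the wrist camera has in their place "mount" (4x4, takes a point from camera to tool coordinates, whose origin is the TCP and whose axes are the flange's). Camera axes: x right, y down, z forward; pixel columns grow to the right and rows downward; lengths in m; the calibration is good to about 2 mm. A picture is of the moment at which its call begins: read the wrist's pose just before it.
- arm.job_done(): hands the job in, once; it reports no verdict.
The state is a dict: "time_s": time; "q": joint angles; "joint_vel": joint speeds; "joint_efforts": joint torques, N m; "ee_pos": TCP position; "tool_rot": TCP orientation; "ft_force": force on the tool from outside, world axes, zero at the start; "moment": the same for the moment, N m; "gripper_width": finger opening in m.
Only numpy, scipy, OpenCV 4.12 (cv2) and the standard library are available. Lean on these libraries where they do the work, as an engineer would, in place of code of your own. Each camera call takes 0.05 s, during which the arm holds its last target.

TASK

The cookie tin is filled: pick up its two nested lids together by the inner lid's wooden knob, lower them onto the tin (do not drop them) until both sit fully home, and let go. Then take the green outer lid alone by its collar and lift it straight up, leaving the inner lid seated and undisturbed. Finish while still holding the outer lid level over the tin, about 10 cm above where it sat, with the tin still where it stood and the other things on the counter undisturbed.

Things in the scene. Friction and masses are not known exactly. Their poses are not given: they have to be found in the camera images.
- tin: open round cream tin with two thin green hoops, loose and upright on the counter, 139 mm across outside, 110 mm high, bore 129 mm; in it a bag of cookies, too low to touch the lid. Origin: centre of the underside, z up. Tin and lids change sides (left or right) from start to start
- inner_lid: inner lid, 0.22 kg, standing on the counter with the outer lid on it (only its knob shows). Origin: centre of its underside, z up. From there: white plug 124 mm across, 18 high (lowest 6 mm taper in to 116), fits the bore; flange 146 across, 4 thick, rests on the tin's rim (origin then 92 mm above the tin's); on its axis a wooden knob 22 across, straight, from 22 to 82 mm up
- knob_top (a point): centre of the top of the inner lid's round wooden knob, 22 mm across; its upper 32 mm stand out of the outer lid's collar and can be gripped from above
- outer_lid: dark green outer lid, 0.16 kg, loose on the inner lid's flange; rides along with it. Origin: on the axis at the plate's underside, 22 mm above the inner lid's when nested, z up. Plate 153 mm across, 3 thick, 42 mm hole; skirt hangs 12 mm below it (148 across inside), round flange and tin rim; collar (tube) 50 across outside, 42 inside, stands 22 high on the plate round hole and knob
- collar_top (a point): centre of the collar's upper end, 25 mm above the outer lid's origin; the collar's outside, 50 mm across, is the grip for the outer lid alone; the knob then stands 32 mm higher between the fingers
- label_tape: bystander: loose roll of pale tape lying flat, 98 mm across, 25 mm high; origin under its centre
- marker_pen: bystander: loose marker pen lying flat, 135 mm long along its y axis, 17 mm thick; origin under its centre
- cookie_pack_50: bystander: loose clear bag of cookies, 64 x 96 x 96 mm; origin under its centre
Not all that is in view belongs to the job. There is more than one size of the outer_lid; the job needs the largest.

How it is judged:
By the outcome, as a careful person would: the job done as asked, in the order asked, and still so for the second after the job is handed in, while the arm keeps its last pose, push and grip.
It also fails if it takes over 54 s, if anything falls off the work surface, if the arm or the gripper's body presses on something with over 40 N, if the wrist force passes 120 N, or if a joint passes its speed limit or range.

## Working session

There is one attempt and no reset: what is moved stays moved. The work goes in short steps, Python scripts to look and compute and a tool call to move; the robot and the scene stay as the last step left them, time stands still between calls to the robot, and variables do not carry over. Pictures are saved under pics/ and viewed, and the job is handed in when it is done.

Besides the shell and the picture viewer there is one more tool, called after ">>>" by a JSON object that holds its "op" and its "data". step_arm: Moves the arm, as the interface text tells. Its arguments: {"type":"object","properties":{"series":{"type":"array","items":{"type":"object","properties":{"tx":{"type":"number"},"ty":{"type":"number"},"tz":{"type":"number"},"spin":{"type":"number"}}}},"gripper":{"type":"number"},"squeeze":{"type":"number"}},"required":["series"]}

```bash
mkdir -p pics; cat > h.py <<'E'
from workcell import arm, eyes
import numpy as np, cv2
def grab(n,tag=None):
    s=arm.sense(); f=eyes.grab_frame(n)
    if n=='wrist':
        Rt=cv2.Rodrigues(np.array(s['tool_rot'],float))[0]; M=np.array(f['mount'])
        Rwc=Rt@M[:3,:3]; twc=Rt@M[:3,3]+np.array(s['ee_pos'])
        f['R']=Rwc.T; f['t']=-Rwc.T@twc
    if tag: cv2.imwrite(f'pics/{tag}.png',f['pixels'])
    return f
def rays(f,uv):
    uv=np.array(uv,float).reshape(-1,2); K=np.array(f['mtx']); d=(uv-[K[0,2],K[1,2]])/[K[0,0],K[1,1]]
    rd=np.linalg.norm(d,axis=1,keepdims=True); r=rd.copy()
    for _ in range(20): r=rd/(1+f['k1']*r*r)
    d=d/(1+f['k1']*r*r)
    c=np.c_[d,np.ones(len(d))]
    R=np.array(f['R']); return -R.T@np.array(f['t']), c@R, c
def on_plane(f,uv,z):
    o,w,_=rays(f,uv); return o+w*((z-o[2])/w[:,2])[:,None]
def by_depth(f,uv):
    uv=np.array(uv).reshape(-1,2).astype(int); o,w,_=rays(f,uv)
    d=np.array(f['depth'])[uv[:,1],uv[:,0]]; return o+w*d[:,None]
E
python3 - <<'E'
from h import *
print(arm.sense(), arm.grip_point_offset)
for n in['side','top','wrist']:
    f=grab(n,n+'0'); print(n,f['k1'],f['mtx'],-np.array(f['R']).T@f['t'])
E
```

```text
{'time_s': 0.0, 'q': array([-1.46910771e+00,  2.45837332e-01,  1.55902974e+00, -2.38795667e-05,
        1.33874494e+00, -1.74077089e-01]), 'joint_vel': array([-0.00098789,  0.00114128,  0.00117699, -0.00115826, -0.00078462,
       -0.00226728]), 'joint_efforts': array([ 5.20551166e-04, -4.29511034e+01, -3.26126575e+01, -1.58238067e-04,
        5.44387673e-03,  5.53874173e-06]), 'ee_pos': array([ 0.17693918, -0.62485361,  0.23015702]), 'tool_rot': array([-3.10977556e+00, -4.31531602e-01, -7.82604335e-05]), 'ft_force': array([0.09093886, 1.14102842, 0.05606407]), 'moment': array([-0.05467581, -0.02604168,  0.00786284]), 'gripper_width': 0.0849865114832877} 0.0187
side -0.12438976181756947 [[503.52406229   0.         318.79179842]
 [  0.         503.52406229 238.3071398 ]
 [  0.           0.           1.        ]] [0.64034992 1.06875766 0.95671597]
top -0.026965870556813706 [[520.51857167   0.         324.42033692]
 [  0.         520.51857167 234.11431044]
 [  0.           0.           1.        ]] [0.45724261 0.00429555 1.50384375]
wrist -0.05440509813228621 [[337.42486363   0.         317.93600212]
 [  0.         337.42486363 237.15161955]
 [  0.           0.           1.        ]] [ 0.25427561 -0.60379141  0.37266944]
```

View pics/side0.png

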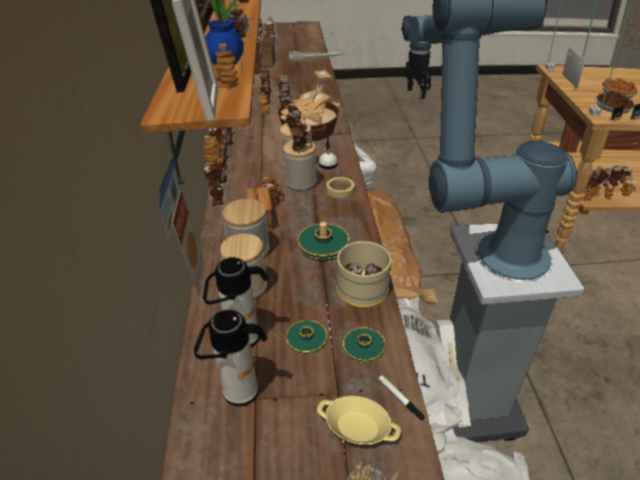

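View pics/top0.png

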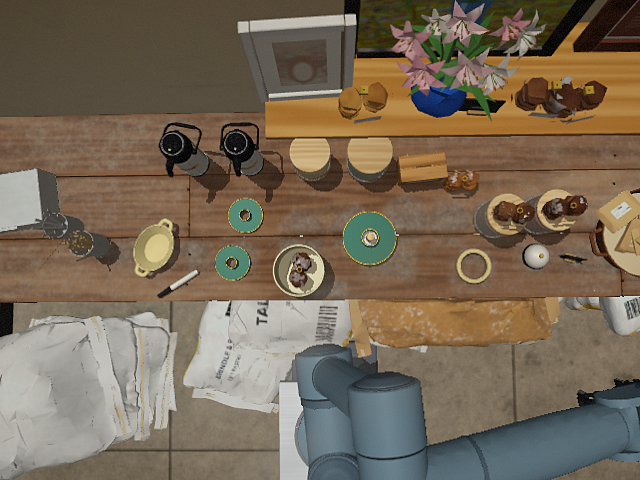

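View pics/wrist0.png

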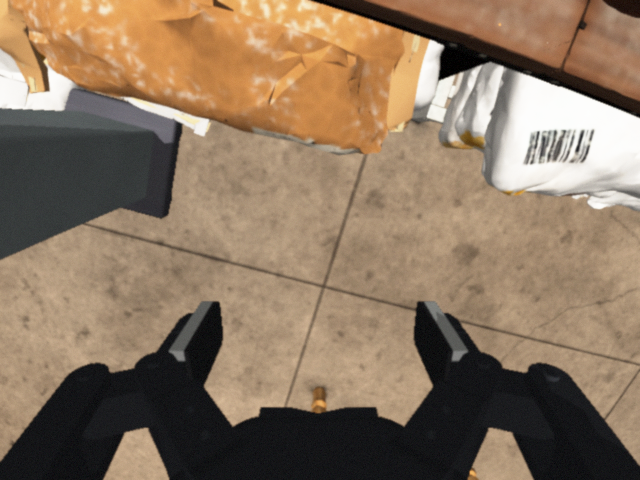

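```bash
python3 - <<'E'
from h import *
f=grab('top'); g=grab('side')
def green(f,lo=100):
    im=f['pixels']; h=cv2.cvtColor(im,cv2.COLOR_BGR2HSV)
    m=cv2.inRange(h,(70,90,30),(95,255,200)); m=cv2.morphologyEx(m,cv2.MORPH_CLOSE,np.ones((5,5)))
    cs,_=cv2.findContours(m,cv2.RETR_EXTERNAL,cv2.CHAIN_APPROX_NONE)
    return [c[:,0] for c in cs if cv2.contourArea(c)>lo]
for n,F in(('top',f),('side',g)):
  for c in green(F):
    P=on_plane(F,c,.025)[:,:2].astype(np.float32); (x,y),r=cv2.minEnclosingCircle(P)
    e=cv2.fitEllipse(P); print(n,c.mean(0),'circ',x,y,2*r,'ell',e)
# knob top, tin via depth in top
for nm,b in(('knob',(340,205,400,270)),('tin',(265,235,335,305))):
    for n,F,bb in(('top',f,b),):
        u,v=np.meshgrid(np.arange(bb[0],bb[2]),np.arange(bb[1],bb[3])); uv=np.c_[u.ravel(),v.ravel()]
        P=by_depth(F,uv); 
        if nm=='knob':
            k=P[(P[:,2]>.070)]; print('knob',len(k),k.mean(0),np.percentile(k[:,2],[5,50,95]),k.min(0),k.max(0))
        else:
            k=P[(P[:,2]>.100)&(P[:,2]<.13)]; (x,y),r=cv2.minEnclosingCircle(k[:,:2].astype(np.float32)); print('tin',len(k),x,y,2*r,np.median(k[:,2]))
im=f['pixels']; a=cv2.resize(im[190:310,200:420],None,fx=3.6,fy=3.6,interpolation=2); cv2.imwrite('pics/crop0.png',a)
b=cv2.resize(g['pixels'][210:360,270:410],None,fx=4,fy=4,interpolation=2); cv2.imwrite('pics/crop1.png',b)
E
```

```text
top [231.92391304 262.09782609] circ 0.49209561944007874 0.28757861256599426 0.0950751006603241 ell ((0.4918954372406006, 0.2877601981163025), (0.09058339893817902, 0.09239621460437775), 178.6979522705078)
top [368.87323944 237.48591549] circ 0.5587019324302673 -0.10263412445783615 0.1452166587114334 ell ((0.5583140254020691, -0.10277970880270004), (0.14161260426044464, 0.14242035150527954), 17.578128814697266)
top [244.8021978  214.78021978] circ 0.6271382570266724 0.2506897747516632 0.09488148987293243 ell ((0.6271633505821228, 0.2507835626602173), (0.09023170918226242, 0.09283718466758728), 2.931999683380127)
side [363.60638298 343.5       ] circ 0.4926280975341797 0.3057308495044708 0.09074725955724716 ell ((0.49302881956100464, 0.3067733645439148), (0.08498494327068329, 0.08819382637739182), 77.77265930175781)
side [305.89247312 335.60215054] circ 0.6271167993545532 0.26944446563720703 0.0897107943892479 ell ((0.6272432804107666, 0.2692878544330597), (0.08489187061786652, 0.08752019703388214), 92.08180236816406)
side [322.85616438 239.36986301] circ 0.5564424991607666 -0.09005802869796753 0.1529598981142044 ell ((0.5568620562553406, -0.09354821592569351), (0.1305852085351944, 0.1371607929468155), 174.88499450683594)
knob 67 [ 0.53452958 -0.07935468  0.39952767] [0.07688976 0.08148069 1.50384375] [ 0.45724261 -0.11328782  0.07586226] [0.5668078  0.00429555 1.50384375]
tin 262 0.46620693802833557 0.09328576922416687 0.1389145404100418 0.10853754885497013
```

View pics/crop0.png

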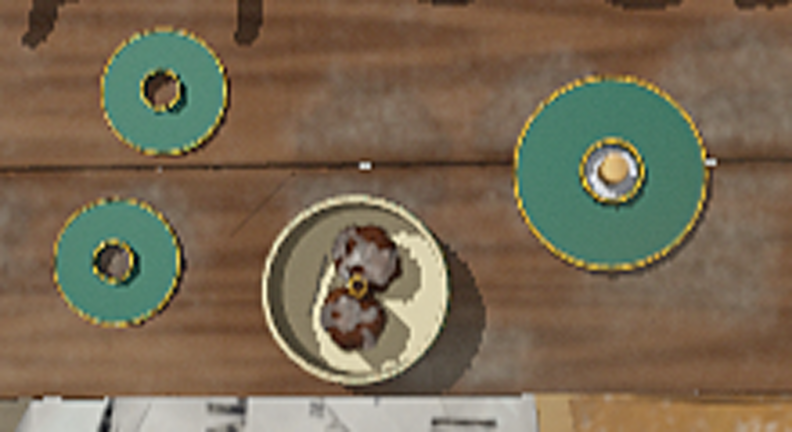

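View pics/crop1.png

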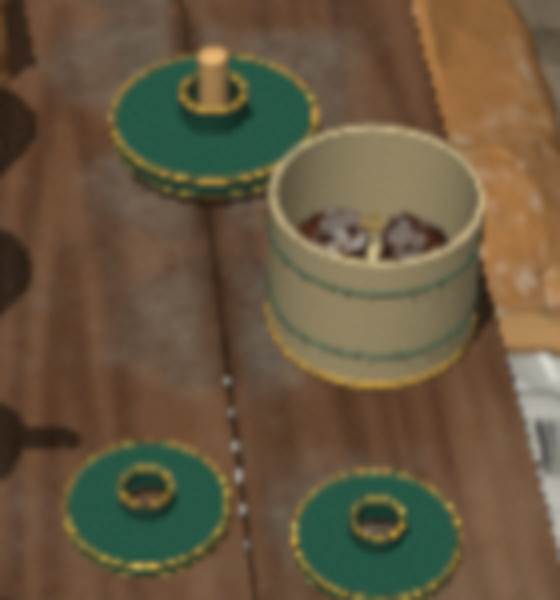

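Large green disc at (369,237) in top and (323,239) in side, with the wooden knob: about 150 mm across, so it is the wanted stack. The green discs at (246,216) and (233,262) are smaller (~93 mm) and have no knob, so they are decoys. The tin is at (299,270), rim z about 109 mm, 139 mm across.

```bash
cat >> h.py <<'E'
def shift(p):
    s=arm.sense(); R=cv2.Rodrigues(np.array(s['tool_rot'],float))[0]
    return (R.T@(np.array(p)-np.array(s['ee_pos'])))*1000
E
python3 - <<'E'
from h import *
s=arm.sense(); R=cv2.Rodrigues(s['tool_rot'])[0]; print(R.round(4))
print(shift([.557,-.102,.20]))
f=grab('wrist'); print(np.array(f['mount']).round(4))
f=grab('side')
# knob top in side
for F,n,b in((f,'side',(300,205,350,260)),(grab('top'),'top',(345,215,395,260))):
    h=cv2.cvtColor(F['pixels'],cv2.COLOR_BGR2HSV); m=cv2.inRange(h,(8,60,120),(22,200,255)); mm=np.zeros_like(m); mm[b[1]:b[3],b[0]:b[2]]=m[b[1]:b[3],b[0]:b[2]]
    n_,l,st,c=cv2.connectedComponentsWithStats(mm); 
    for i in range(1,n_):
        if st[i,4]>15: print(n,st[i],c[i],on_plane(F,[c[i]],.082))
    if n=='side': print(on_plane(F,[[323.5,224]],.082))
E
```

```text
[[ 9.622e-01  2.723e-01 -1.000e-04]
 [ 2.723e-01 -9.622e-01  9.000e-04]
 [ 1.000e-04 -9.000e-04 -1.000e+00]]
[ 508.15178116 -399.8954645    31.21490934]
[[-5.000e-04 -9.493e-01 -3.144e-01  8.020e-02]
 [ 1.000e+00 -4.000e-04 -5.000e-04  5.000e-04]
 [ 3.000e-04 -3.144e-01  9.493e-01 -1.424e-01]
 [ 0.000e+00  0.000e+00  0.000e+00  1.000e+00]]
side [317 221  12  17 116] [322.62068966 229.23275862] [[ 0.55888763 -0.0696332   0.082     ]]
side [337 250   6  10  25] [338.68 254.84] [[0.52531739 0.04700484 0.082     ]]
[[ 0.55431401 -0.09418594  0.082     ]]
top [345 215  11  11  49] [347.85714286 218.36734694] [[ 0.60731319 -0.0421551   0.082     ]]
top [383 215  12  15  45] [390.2        218.77777778] [[ 0.60486683 -0.15820883  0.082     ]]
top [366 233   9   8  51] [370.19607843 236.49019608] [[ 0.55678474 -0.10257724  0.082     ]]
```

>>> {"op": "step_arm", "data": {"series": [{"tx": 28,"ty": -22,"tz": 0},{"tx": 28,"ty": -22,"tz": 0},{"tx": 28,"ty": -22,"tz": 0},{"tx": 28,"ty": -22,"tz": 0},{"tx": 28,"ty": -22,"tz": 0},{"tx": 28,"ty": -22,"tz": 0},{"tx": 28,"ty": -22,"tz": 0},{"tx": 28,"ty": -22,"tz": 0},{"tx": 28,"ty": -22,"tz": 0},{"tx": 28,"ty": -22,"tz": 0},{"tx": 28,"ty": -22,"tz": 0},{"tx": 28,"ty": -22,"tz": 0}], "gripper": 85, "squeeze": 60}}

```text
validation failed for argument at $.se...
```

>>> {"op": "step_arm", "data": {"series": [{"tx": 28,"ty": -22,"tz": 5},{"tx": 28,"ty": -22,"tz": 5},{"tx": 28,"ty": -22,"tz": 5},{"tx": 28,"ty": -22,"tz": 5},{"tx": 28,"ty": -22,"tz": 5},{"tx": 28,"ty": -22,"tz": 5},{},{}]}}

```text
validation failed for argument at $.se...
```

```bash
python3 - <<'E'
from h import *
f=grab('wrist','wrist1'); print(arm.sense()['ee_pos'],arm.sense()['q'],arm.sense()['time_s'],shift([.557,-.102,.2]))
E
```

```text
[ 0.17699462 -0.62540102  0.2312052 ] [-1.46912368e+00  2.45151510e-01  1.55789676e+00  1.57594678e-05
  1.33870887e+00 -1.74113382e-01] 0.45 [ 508.16656841 -400.14258346   31.29110911]
```

View pics/wrist1.png

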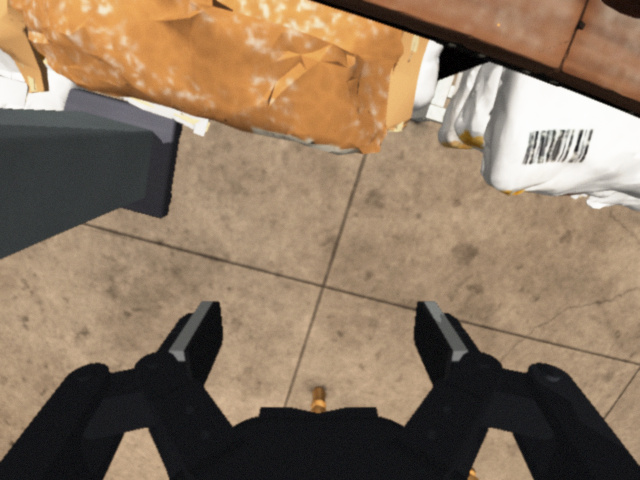

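>>> {"op": "step_arm", "data": {"series": [{"tx": 28,"ty": -22,"tz": 0,"spin": 0},{"tx": 28,"ty": -22,"tz": 0,"spin": 0},{"tx": 28,"ty": -22,"tz": 0,"spin": 0},{"tx": 28,"ty": -22,"tz": 0,"spin": 0},{"tx": 28,"ty": -22,"tz": 0,"spin": 0},{"tx": 28,"ty": -22,"tz": 0,"spin": 0}], "gripper": 85, "squeeze": 60}}

```text
time_s: 0.95
ee_pos: [0.3034, -0.4512, 0.2314]
tool_rot: [3.112, 0.431, 0.0]
ft_force: [0.8, 0.3, -0.2]
gripper_width: 0.0855
```

>>> {"op": "step_arm", "data": {"series": [{"tx": 28,"ty": -22,"tz": 0,"spin": 0},{"tx": 28,"ty": -22,"tz": 0,"spin": 0},{"tx": 28,"ty": -22,"tz": 0,"spin": 0},{"tx": 28,"ty": -22,"tz": 0,"spin": 0},{"tx": 28,"ty": -22,"tz": 0,"spin": 0},{"tx": 28,"ty": -22,"tz": 4,"spin": 0},{"tx": 28,"ty": -22,"tz": 4,"spin": 0},{"tx": 28,"ty": -22,"tz": 4,"spin": 0},{"tx": 28,"ty": -22,"tz": 4,"spin": 0},{"tx": 28,"ty": -22,"tz": 4,"spin": 0},{"tx": 28,"ty": -22,"tz": 4,"spin": 0},{"tx": 10,"ty": -10,"tz": 4,"spin": 0}]}}

```text
time_s: 1.95
ee_pos: [0.5419, -0.1205, 0.2034]
tool_rot: [-3.111, -0.437, -0.002]
ft_force: [0.5, 0.0, -0.1]
gripper_width: 0.0846
```

>>> {"op": "step_arm", "data": {"series": [{"tx": 0,"ty": 0,"tz": 0,"spin": 0},{"tx": 0,"ty": 0,"tz": 0,"spin": 0}]}}

```text
time_s: 2.12
ee_pos: [0.54, -0.1231, 0.203]
tool_rot: [-3.111, -0.435, 0.001]
ft_force: [0.8, -0.1, 0.5]
gripper_width: 0.0846
```

```bash
python3 - <<'E'
from h import *
f=grab('wrist','wrist2'); print(arm.sense()['ee_pos'],arm.sense()['q'],arm.sense()['time_s'],shift([.557,-.102,.2]))
E
```

```text
[ 0.539899   -0.12391594  0.20336992] [-4.30116515e-01  4.84056699e-02  1.82985428e+00 -4.29319191e-04
  1.26337214e+00  8.64781879e-01] 2.1667 [ 22.42753027 -16.42664406   3.35860105]
```

View pics/wrist2.png

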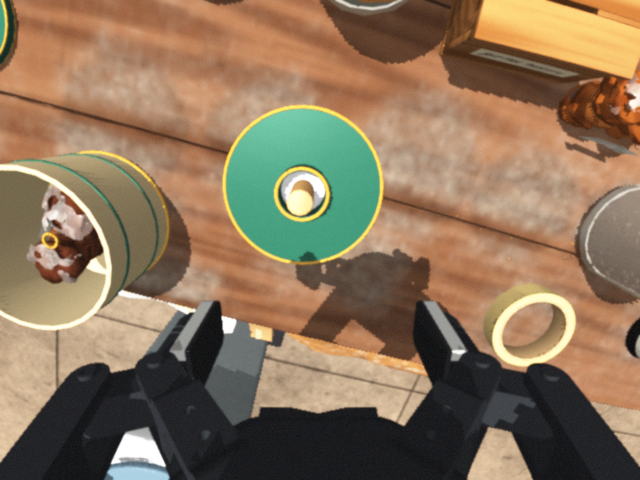

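Wrist view: stack centred at about (303,185), knob top at (300,203); tin at left (50,245), tape at (530,325).

```bash
python3 - <<'E'
from h import *
f=grab('wrist'); h=cv2.cvtColor(f['pixels'],cv2.COLOR_BGR2HSV)
m=cv2.inRange(h,(70,90,30),(95,255,220)); m[:,:180]=0
c=max(cv2.findContours(m,cv2.RETR_EXTERNAL,cv2.CHAIN_APPROX_NONE)[0],key=cv2.contourArea)[:,0]
P=on_plane(f,c,.025)[:,:2].astype(np.float32); print('lid',cv2.fitEllipse(P))
m=cv2.inRange(h,(15,40,170),(30,200,255)); b=np.zeros_like(m); b[182:225,285:320]=m[182:225,285:320]
print('px knob',h[203,300],np.argwhere(b).mean(0)); 
n,l,st,cc=cv2.connectedComponentsWithStats(b)
for i in range(1,n):
    if st[i,4]>50: print(st[i],cc[i],on_plane(f,[cc[i]],.082), 22)
P=by_depth(f,[[300,203],[250,150],[350,220]]);print(P)
p=on_plane(f,[[300,203]],.082)[0]; print('knob',p,'shift',shift([p[0],p[1],.2]))
# tin rim
u,v=np.meshgrid(np.arange(0,180),np.arange(120,360)); P=by_depth(f,np.c_[u.ravel(),v.ravel()])
k=P[(P[:,2]>.104)&(P[:,2]<.118)][:,:2].astype(np.float32); print(len(k),cv2.minEnclosingCircle(k))
E
```

```text
lid ((0.557195246219635, -0.10305129736661911), (0.14462153613567352, 0.14497186243534088), 15.572158813476562)
px knob [ 28  58 255] [202.82637954 300.06191117]
[285 182  28  34 584] [299.44863014 199.22431507] [[ 0.55964076 -0.10346592  0.082     ]] 22
[285 209  35  12 157] [302.19745223 216.42038217] [[ 0.54659764 -0.10921458  0.082     ]] 22
[[ 0.55636483 -0.10468895  0.08009828]
 [ 0.57965322 -0.04749651  0.02453441]
 [ 0.54060322 -0.15695983  0.02485988]]
knob [ 0.55680047 -0.104673    0.082     ] shift [ 21.686211   -14.41061092   3.57164736]
2430 ((0.4662979245185852, 0.09259296208620071), 0.07006700336933136)
```

>>> {"op": "step_arm", "data": {"series": [{"tx": 11,"ty": -8,"tz": 0,"spin": 0},{"tx": 11,"ty": -7.5,"tz": 0,"spin": 0},{"tx": 0,"ty": 0,"tz": 25,"spin": 0},{"tx": 0,"ty": 0,"tz": 25,"spin": 0},{"tx": 0,"ty": 0,"tz": 25,"spin": 0},{"tx": 0,"ty": 0,"tz": 25,"spin": 0},{"tx": 0,"ty": 0,"tz": 20,"spin": 0},{"tx": 0,"ty": 0,"tz": 18,"spin": 0},{"tx": 0,"ty": 0,"tz": 14,"spin": 0},{"tx": 0,"ty": 0,"tz": 0,"spin": 0},{"tx": 0,"ty": 0,"tz": 0,"spin": 0},{"tx": 0,"ty": 0,"tz": 0,"spin": 0}]}}

```text
time_s: 3.22
ee_pos: [0.5581, -0.1029, 0.0524]
tool_rot: [3.111, 0.432, 0.003]
ft_force: [-0.5, 0.5, 0.7]
gripper_width: 0.0845
```

```bash
python3 - <<'E'
from h import *
f=grab('wrist','wrist3'); print(arm.sense()['ee_pos'],arm.sense()['ft_force'],shift([.557,-.1035,.051]))
E
```

```text
[ 0.55826052 -0.10302954  0.0527845 ] [ 0.73637015 -0.57032082  0.74464253] [-1.3447802   0.10664325  1.78181596]
```

View pics/wrist3.png

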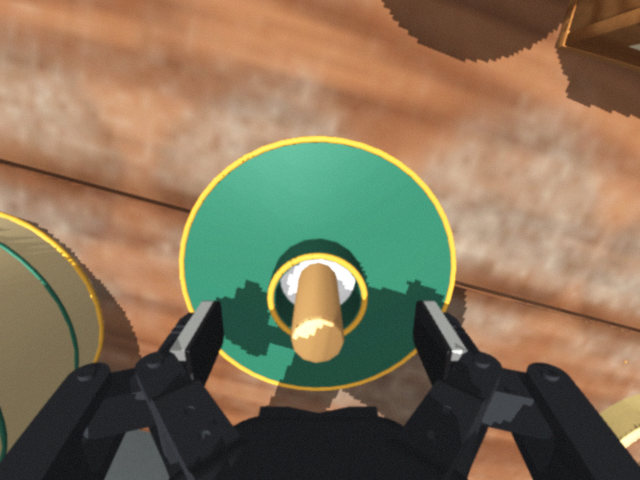

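Knob at (318,345) stands centrally between the fingers (205 and 432). Closing.

>>> {"op": "step_arm", "data": {"series": [{"tx": -1,"ty": 0,"tz": 0,"spin": 0},{"tx": 0,"ty": 0,"tz": 0,"spin": 0},{"tx": 0,"ty": 0,"tz": 0,"spin": 0},{"tx": 0,"ty": 0,"tz": 0,"spin": 0},{"tx": 0,"ty": 0,"tz": 0,"spin": 0},{"tx": 0,"ty": 0,"tz": 0,"spin": 0},{"tx": 0,"ty": 0,"tz": 0,"spin": 0},{"tx": 0,"ty": 0,"tz": 0,"spin": 0},{"tx": 0,"ty": 0,"tz": 0,"spin": 0},{"tx": 0,"ty": 0,"tz": 0,"spin": 0}], "gripper": 10, "squeeze": 60}}

```text
time_s: 4.1
ee_pos: [0.5563, -0.1032, 0.0517]
tool_rot: [3.111, 0.432, 0.001]
ft_force: [-2.0, -0.9, 5.1]
gripper_width: 0.0202
```

```bash
python3 - <<'E'
from h import *
f=grab('wrist','wrist4'); s=arm.sense(); print(s)
E
```

```text
{'time_s': 4.15, 'q': array([-3.83619423e-01,  2.84329674e-01,  1.87435282e+00, -1.75570223e-04,
        9.82319886e-01,  9.11438308e-01]), 'joint_vel': array([-3.52452747e-04,  8.46777380e-05, -1.75945560e-03,  1.09821012e-03,
       -2.36120474e-03, -1.00320354e-03]), 'joint_efforts': array([ 3.59048573e-01, -3.57626295e+01, -2.48990786e+01,  1.76939098e-01,
       -2.57549314e-01,  7.73379979e-04]), 'ee_pos': array([ 0.55632861, -0.10315726,  0.05170067]), 'tool_rot': array([3.11134449e+00, 4.31852045e-01, 6.89562405e-04]), 'ft_force': array([-0.79922215,  0.0943203 ,  5.72287262]), 'moment': array([-0.055037  ,  0.27669916,  0.01142512]), 'gripper_width': 0.020383893871265366}
```

View pics/wrist4.png

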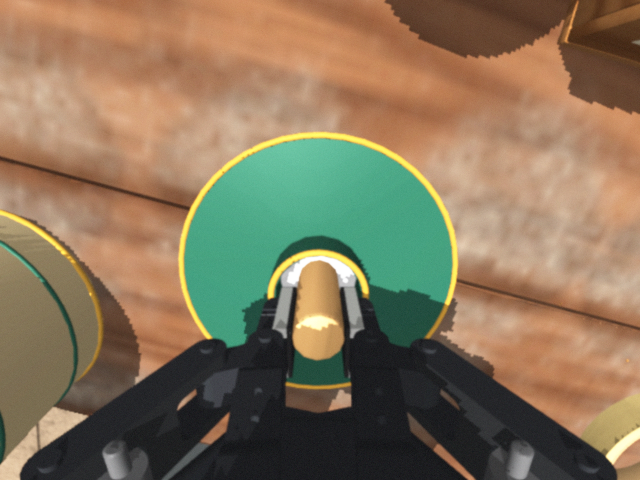

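>>> {"op": "step_arm", "data": {"series": [{"tx": 0,"ty": 0,"tz": -3,"spin": 0},{"tx": 0,"ty": 0,"tz": -8,"spin": 0},{"tx": 0,"ty": 0,"tz": -14,"spin": 0},{"tx": 0,"ty": 0,"tz": -20,"spin": 0},{"tx": 0,"ty": 0,"tz": -20,"spin": 0},{"tx": 0,"ty": 0,"tz": -20,"spin": 0},{"tx": 0,"ty": 0,"tz": -20,"spin": 0},{"tx": 0,"ty": 0,"tz": -20,"spin": 0},{"tx": 0,"ty": 0,"tz": -16,"spin": 0},{"tx": 0,"ty": 0,"tz": -10,"spin": 0},{"tx": 0,"ty": 0,"tz": -5,"spin": 0},{"tx": 0,"ty": 0,"tz": 0,"spin": 0}]}}

```text
time_s: 5.15
ee_pos: [0.5562, -0.103, 0.2079]
tool_rot: [3.111, 0.432, 0.001]
ft_force: [0.2, -0.4, -4.3]
gripper_width: 0.0204
```

```bash
python3 - <<'E'
from h import *
f=grab('wrist','wrist5'); g=grab('side','side5'); s=arm.sense(); print(s['ee_pos'],s['gripper_width'],s['ft_force'],shift([.4663,.0928,s['ee_pos'][2]]))
u,v=np.meshgrid(np.arange(0,150),np.arange(120,480)); P=by_depth(f,np.c_[u.ravel(),v.ravel()])
k=P[(P[:,2]>.104)&(P[:,2]<.118)][:,:2].astype(np.float32); print(len(k),cv2.minEnclosingCircle(k))
E
```

```text
[ 0.55534944 -0.10268064  0.20601737] 0.02024134034607414 [ 0.13423476  0.87142996 -3.9914224 ] [ -32.44874812 -212.34275544    0.34279572]
2813 ((0.4662088453769684, 0.09280496835708618), 0.07048595696687698)
```

View pics/side5.png

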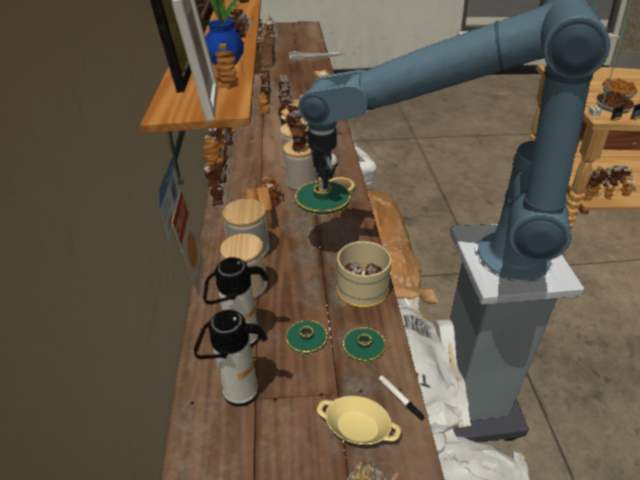

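View pics/wrist5.png

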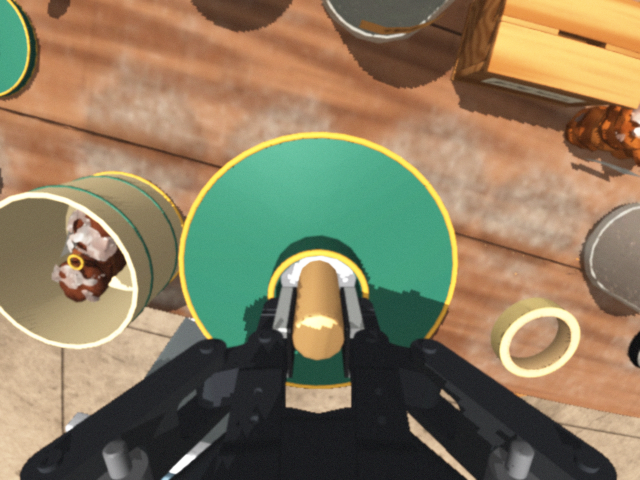

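```bash
cat > lid.py <<'E'
from h import *
from scipy.optimize import least_squares
def circ(P):
    r=least_squares(lambda p:np.hypot(P[:,0]-p[0],P[:,1]-p[1])-p[2],[*P.mean(0),.07],loss='soft_l1',f_scale=.001); return r.x,np.sqrt(np.mean(r.fun**2))
def lidfit(f,zplate,win):
    h=cv2.cvtColor(f['pixels'],cv2.COLOR_BGR2HSV); m=cv2.inRange(h,(20,150,150),(35,255,255)) # gold edge
    b=np.zeros_like(m); x0,y0,x1,y1=win; b[y0:y1,x0:x1]=m[y0:y1,x0:x1]
    uv=np.argwhere(b)[:,::-1]
    return on_plane(f,uv,zplate)[:,:2], uv
if __name__=='__main__':
    f=grab('wrist'); s=arm.sense(); e=s['ee_pos']
    P,uv=lidfit(f,e[2]-.0267,(170,125,470,390))
    c0=np.array([e[0],e[1]]); d=np.hypot(*(P-c0).T); P=P[(d>.068)&(d<.084)]
    c,rm=circ(P); print(e,len(P),c,rm,'in tool',shift([c[0],c[1],e[2]]))
    P=by_depth(f,[[300,170],[220,230],[420,230],[318,345]]); print(P[:,2]-e[2])
E
python3 lid.py
```

```text
[ 0.55518799 -0.10263281  0.20565479] 2707 [ 0.55602165 -0.10269821  0.07554509] 0.0007931155194643658 in tool [ 0.78435968  0.28991137 -0.00228219]
[-0.02729633 -0.02591883 -0.02633831  0.03076768]
```

>>> {"op": "step_arm", "data": {"series": [{"tx": -1,"ty": -8,"tz": 0,"spin": 0},{"tx": -3,"ty": -18,"tz": 0,"spin": 0},{"tx": -4,"ty": -26,"tz": 0,"spin": 0},{"tx": -4,"ty": -28,"tz": 0,"spin": 0},{"tx": -4,"ty": -28,"tz": 0,"spin": 0},{"tx": -4,"ty": -28,"tz": 0,"spin": 0},{"tx": -4,"ty": -26,"tz": 0,"spin": 0},{"tx": -4,"ty": -22,"tz": 0,"spin": 0},{"tx": -3,"ty": -16,"tz": 0,"spin": 0},{"tx": -2,"ty": -9,"tz": 0,"spin": 0},{"tx": 0,"ty": -3.5,"tz": 0,"spin": 0},{"tx": 0,"ty": 0,"tz": 0,"spin": 0}]}}

```text
time_s: 6.3
ee_pos: [0.4661, 0.0929, 0.207]
tool_rot: [3.112, 0.433, -0.001]
ft_force: [0.5, -0.3, -4.9]
gripper_width: 0.0201
```

>>> {"op": "step_arm", "data": {"series": [{"tx": 0,"ty": 0,"tz": 0,"spin": 0},{"tx": 0,"ty": 0,"tz": 0,"spin": 0},{"tx": 0,"ty": 0,"tz": 0,"spin": 0},{"tx": 0,"ty": 0,"tz": 0,"spin": 0}]}}

```text
time_s: 6.63
ee_pos: [0.4668, 0.0919, 0.2073]
tool_rot: [3.112, 0.43, -0.0]
ft_force: [0.5, 0.3, -3.8]
gripper_width: 0.02
```

```bash
python3 lid.py; python3 - <<'E'
from h import *
f=grab('wrist','wrist6'); g=grab('side','side6');grab('top','top6'); s=arm.sense(); R=cv2.Rodrigues(s['tool_rot'])[0]
t=np.array([.4663,.0928,s['ee_pos'][2]])-R@[.0008,.0001,0]
print(s['ee_pos'],R.round(4),s['q'],s['gripper_width'],shift(t))
a=cv2.resize(g['pixels'][130:330,280:440],None,fx=3.5,fy=3,interpolation=2); cv2.imwrite('pics/crop6.png',a)
E
```

```text
[0.46665917 0.09199578 0.20723359] 2739 [0.46787916 0.09157326 0.07532839] 0.0007493011420556907 in tool [ 1.05950688e+00  7.37798581e-01 -1.37713525e-04]
[-0.02643083 -0.02648025 -0.02575296  0.03048136]
[0.46653351 0.09227711 0.20727973] [[ 9.623e-01  2.719e-01 -1.000e-04]
 [ 2.719e-01 -9.623e-01 -0.000e+00]
 [-1.000e-04  0.000e+00 -1.000e+00]] [-4.37503581e-02 -1.52262445e-01  2.01472820e+00 -2.74677848e-05
  1.27919228e+00  1.25170915e+00] 0.020041669483686055 [-8.82551659e-01 -6.66675220e-01  3.27317484e-06]
```

View pics/wrist6.png

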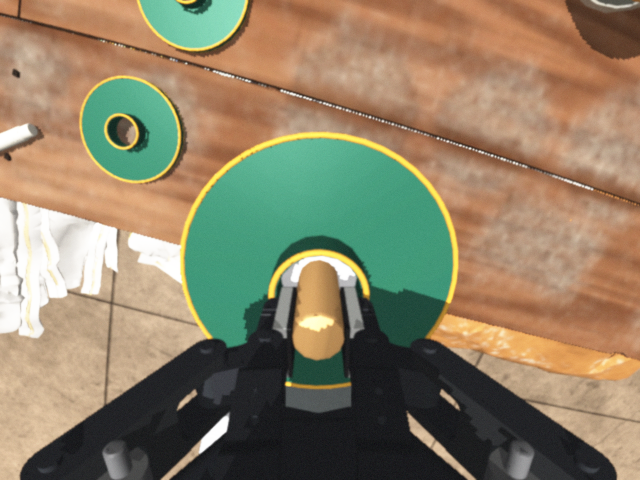

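View pics/crop6.png

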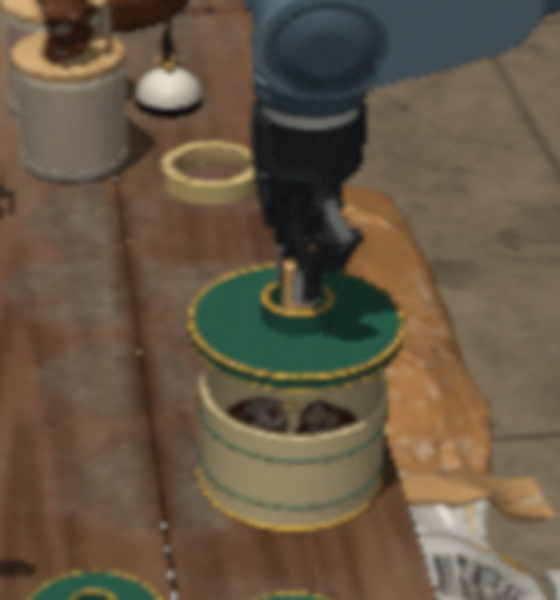

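>>> {"op": "step_arm", "data": {"series": [{"tx": -1,"ty": -0.5,"tz": 3,"spin": 0},{"tx": 0,"ty": 0,"tz": 6,"spin": 0},{"tx": 0,"ty": 0,"tz": 8,"spin": 0},{"tx": 0,"ty": 0,"tz": 8,"spin": 0},{"tx": 0,"ty": 0,"tz": 7,"spin": 0},{"tx": 0,"ty": 0,"tz": 4,"spin": 0},{"tx": 0,"ty": 0,"tz": 2,"spin": 0},{"tx": 0,"ty": 0,"tz": 0,"spin": 0},{"tx": 0,"ty": 0,"tz": 0,"spin": 0}]}}

```text
time_s: 7.58
ee_pos: [0.4655, 0.0927, 0.1694]
tool_rot: [3.112, 0.432, 0.0]
ft_force: [0.0, -0.4, -2.9]
gripper_width: 0.02
```

```bash
python3 - <<'E'
from h import *
g=grab('side'); t=grab('top'); s=arm.sense(); print(s['ee_pos'],s['ft_force'],s['moment'])
a=cv2.resize(g['pixels'][180:330,300:430],None,fx=4,fy=4,interpolation=2); cv2.imwrite('pics/crop7.png',a)
a=cv2.resize(t['pixels'][220:320,240:360],None,fx=5,fy=5,interpolation=2); cv2.imwrite('pics/crop7t.png',a)
E
```

```text
[0.46572083 0.09270879 0.16979348] [ 0.32278024 -0.13974562 -3.45218274] [ 0.02421613  0.03526741 -0.05203397]
```

View pics/crop7.png

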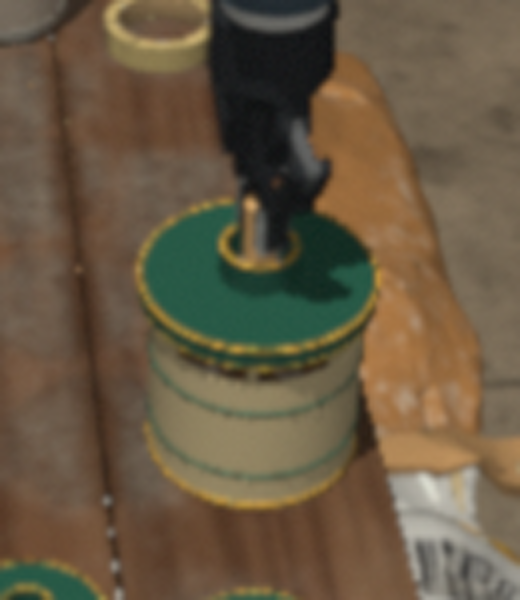

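View pics/crop7t.png

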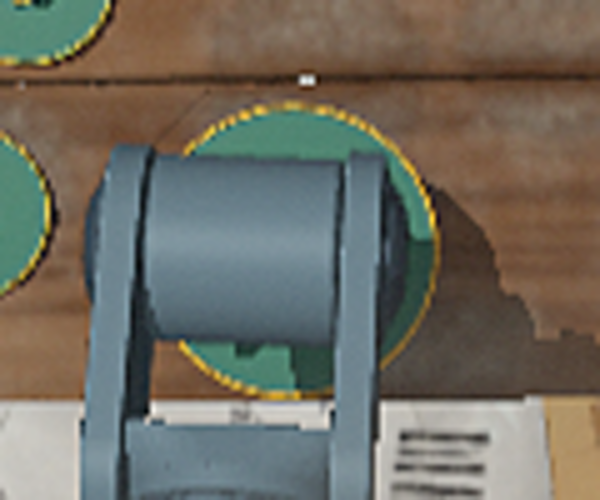

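Lids concentric over the tin, just above the rim. Lower slowly, watching the force.

>>> {"op": "step_arm", "data": {"series": [{"tx": 0,"ty": 0,"tz": 2,"spin": 0},{"tx": 0,"ty": 0,"tz": 2,"spin": 0},{"tx": 0,"ty": 0,"tz": 2,"spin": 0},{"tx": 0,"ty": 0,"tz": 2,"spin": 0},{"tx": 0,"ty": 0,"tz": 2,"spin": 0},{"tx": 0,"ty": 0,"tz": 2,"spin": 0},{"tx": 0,"ty": 0,"tz": 0,"spin": 0}]}}

```text
time_s: 8.27
ee_pos: [0.465, 0.0927, 0.1567]
tool_rot: [-3.112, -0.432, 0.002]
ft_force: [0.3, 0.7, -4.1]
gripper_width: 0.0203
```

>>> {"op": "step_arm", "data": {"series": [{"tx": 0,"ty": 0,"tz": 2,"spin": 0},{"tx": 0,"ty": 0,"tz": 2,"spin": 0},{"tx": 0,"ty": 0,"tz": 2,"spin": 0},{"tx": 0,"ty": 0,"tz": 1,"spin": 0},{"tx": 0,"ty": 0,"tz": 1,"spin": 0},{"tx": 0,"ty": 0,"tz": 1,"spin": 0},{"tx": 0,"ty": 0,"tz": 0,"spin": 0}]}}

```text
time_s: 8.85
ee_pos: [0.4652, 0.0927, 0.1481]
tool_rot: [-3.112, -0.432, 0.001]
ft_force: [0.0, 0.3, -4.0]
gripper_width: 0.0202
```

>>> {"op": "step_arm", "data": {"series": [{"tx": 0,"ty": 0,"tz": 1,"spin": 0},{"tx": 0,"ty": 0,"tz": 1,"spin": 0},{"tx": 0,"ty": 0,"tz": 0.5,"spin": 0},{"tx": 0,"ty": 0,"tz": 0.5,"spin": 0},{"tx": 0,"ty": 0,"tz": 0.5,"spin": 0},{"tx": 0,"ty": 0,"tz": 0,"spin": 0}]}}

```text
time_s: 9.35
ee_pos: [0.4653, 0.0927, 0.1447]
tool_rot: [-3.112, -0.432, 0.0]
ft_force: [-0.3, -0.4, -4.5]
gripper_width: 0.0198
```

>>> {"op": "step_arm", "data": {"series": [{"tx": 0,"ty": 0,"tz": 0.5,"spin": 0},{"tx": 0,"ty": 0,"tz": 0.5,"spin": 0},{"tx": 0,"ty": 0,"tz": 0.5,"spin": 0},{"tx": 0,"ty": 0,"tz": 0,"spin": 0}]}}

```text
time_s: 9.68
ee_pos: [0.4654, 0.0927, 0.1437]
tool_rot: [3.112, 0.432, -0.0]
ft_force: [-2.3, -0.0, 0.0]
gripper_width: 0.0202
```

>>> {"op": "step_arm", "data": {"series": [{"tx": 0,"ty": 0,"tz": 0.5,"spin": 0},{"tx": 0,"ty": 0,"tz": 0,"spin": 0},{"tx": 0,"ty": 0,"tz": 0,"spin": 0},{"tx": 0,"ty": 0,"tz": 0,"spin": 0}]}}

```text
time_s: 10.02
ee_pos: [0.4654, 0.0927, 0.1437]
tool_rot: [3.112, 0.432, -0.0]
ft_force: [-5.4, -0.0, 5.6]
gripper_width: 0.0202
```

```bash
python3 - <<'E'
from h import *
g=grab('side'); s=arm.sense(); print(s['ee_pos'],s['ft_force'],s['moment'])
a=cv2.resize(g['pixels'][180:330,300:430],None,fx=4,fy=4,interpolation=2); cv2.imwrite('pics/crop8.png',a)
E
```

```text
[0.46544399 0.09274162 0.14370803] [-4.21012219 -0.57980975  5.3936792 ] [-0.03663522  0.76043363  0.01970595]
```

View pics/crop8.png

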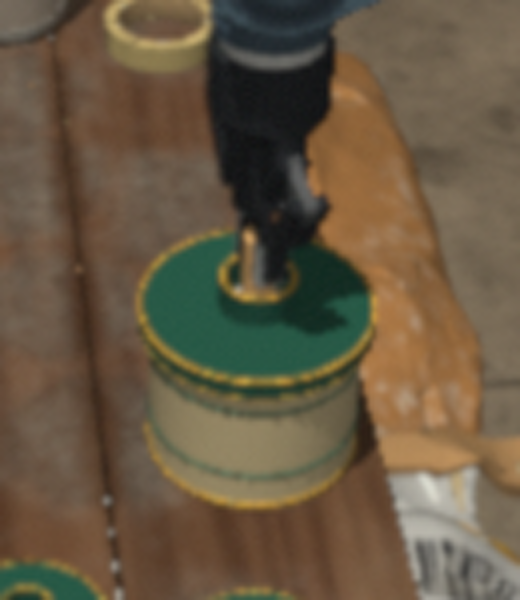

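>>> {"op": "step_arm", "data": {"series": [{"tx": 0,"ty": 0,"tz": -0.5,"spin": 0},{"tx": 0,"ty": 0,"tz": 0,"spin": 0},{"tx": 0,"ty": 0,"tz": 0,"spin": 0},{"tx": 0,"ty": 0,"tz": 0,"spin": 0},{"tx": 0,"ty": 0,"tz": 0,"spin": 0},{"tx": 0,"ty": 0,"tz": 0,"spin": 0},{"tx": 0,"ty": 0,"tz": 0,"spin": 0},{"tx": 0,"ty": 0,"tz": 0,"spin": 0}], "gripper": 85}}

```text
time_s: 10.73
ee_pos: [0.4654, 0.0927, 0.1433]
tool_rot: [3.112, 0.432, 0.0]
ft_force: [-0.4, -0.1, -0.8]
gripper_width: 0.0851
```

```bash
python3 - <<'E'
from h import *
from lid import *
f=grab('wrist','wrist9'); s=arm.sense(); e=s['ee_pos']; print(e,s['ft_force'],s['gripper_width'])
P,uv=lidfit(f,.117,(150,100,490,400)); d=np.hypot(*(P-np.array([.4663,.0928])).T); P2=P[(d>.068)&(d<.084)]
c,rm=circ(P2); print('plate',c,rm,shift([c[0],c[1],e[2]]))
# collar rim at z .139
P,uv=lidfit(f,.139,(240,230,400,360)); d=np.hypot(*(P-np.array([.4663,.0928])).T); P2=P[(d>.019)&(d<.029)]
c,rm=circ(P2); print('collar',len(P2),c,rm,shift([c[0],c[1],e[2]]))
P=by_depth(f,[[300,170],[220,230],[420,230],[318,345]]); print(P)
E
```

```text
[0.46533526 0.09271035 0.14326562] [0.3245415  0.18944443 0.83432856] 0.08459475156555883
plate [0.46662566 0.09235676 0.07537003] 0.0007581142745655437 [1.14538051e+00 6.91576558e-01 2.47341092e-05]
collar 1046 [0.46660502 0.09230812 0.02339742] 0.0008427122952987975 [1.11226965e+00 7.32761809e-01 2.35390355e-05]
[[0.52028256 0.11699785 0.11777181]
 [0.47903485 0.14935485 0.11785004]
 [0.50719194 0.04824183 0.11655505]
 [0.46447695 0.09200773 0.17442575]]
```

View pics/wrist9.png

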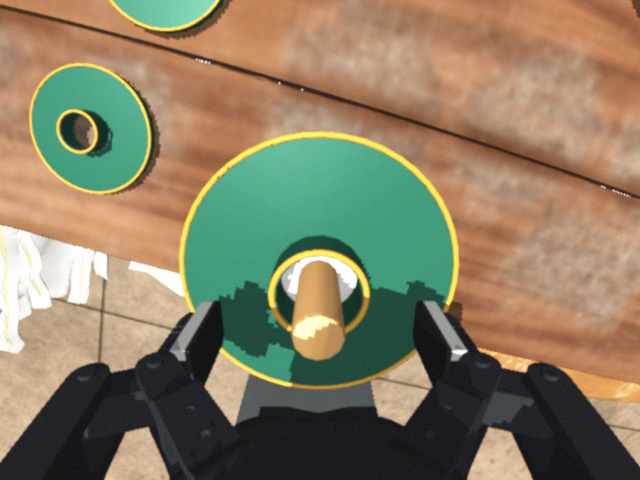

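>>> {"op": "step_arm", "data": {"series": [{"tx": 1,"ty": 0.3,"tz": 2,"spin": 0},{"tx": 0,"ty": 0,"tz": 4,"spin": 0},{"tx": 0,"ty": 0,"tz": 5,"spin": 0},{"tx": 0,"ty": 0,"tz": 5,"spin": 0},{"tx": 0,"ty": 0,"tz": 4,"spin": 0},{"tx": 0,"ty": 0,"tz": 3,"spin": 0},{"tx": 0,"ty": 0,"tz": 2,"spin": 0},{"tx": 0,"ty": 0,"tz": 0,"spin": 0},{"tx": 0,"ty": 0,"tz": 0,"spin": 0},{"tx": 0,"ty": 0,"tz": 0,"spin": 0}]}}

```text
time_s: 11.62
ee_pos: [0.4666, 0.0927, 0.1185]
tool_rot: [3.112, 0.432, 0.001]
ft_force: [-0.2, 0.2, 0.6]
gripper_width: 0.0848
```

```bash
python3 - <<'E'
from h import *
f=grab('wrist','wrist10'); s=arm.sense(); print(s['ee_pos'],s['ft_force'],s['gripper_width'])
E
```

```text
[0.46662413 0.09269547 0.11858064] [-0.29637573  1.29143515  0.41636354] 0.08495384938508677
```

View pics/wrist10.png

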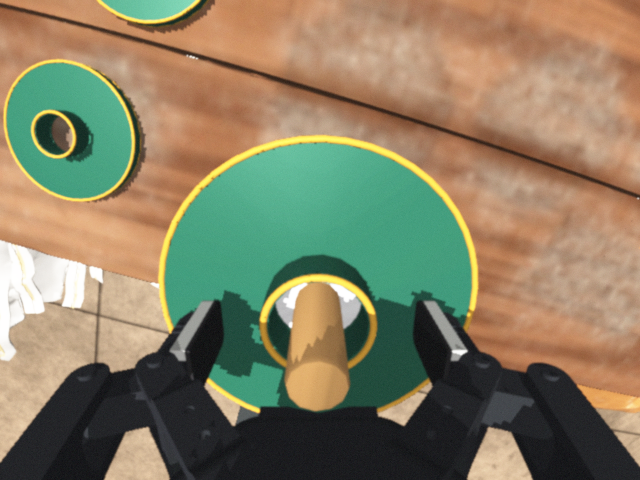

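Collar (260–377, centre 318) is centred between the fingers (mid 318). Closing gently.

>>> {"op": "step_arm", "data": {"series": [{"tx": 0,"ty": 0,"tz": 0,"spin": 0},{"tx": 0,"ty": 0,"tz": 0,"spin": 0},{"tx": 0,"ty": 0,"tz": 0,"spin": 0},{"tx": 0,"ty": 0,"tz": 0,"spin": 0},{"tx": 0,"ty": 0,"tz": 0,"spin": 0},{"tx": 0,"ty": 0,"tz": 0,"spin": 0},{"tx": 0,"ty": 0,"tz": 0,"spin": 0},{"tx": 0,"ty": 0,"tz": 0,"spin": 0}], "gripper": 40, "squeeze": 35}}

```text
time_s: 12.33
ee_pos: [0.4667, 0.0927, 0.1189]
tool_rot: [3.112, 0.432, 0.001]
ft_force: [-1.6, -0.5, 5.2]
gripper_width: 0.0496
```

```bash
python3 - <<'E'
from h import *
f=grab('wrist','wrist11'); s=arm.sense(); print(s['ee_pos'],s['ft_force'],s['moment'],s['gripper_width'])
E
```

```text
[0.46666457 0.09269277 0.11885932] [-1.95994388  0.09317491  5.31649754] [-0.04323331  0.38424224  0.0153424 ] 0.04917911541754298
```

View pics/wrist11.png

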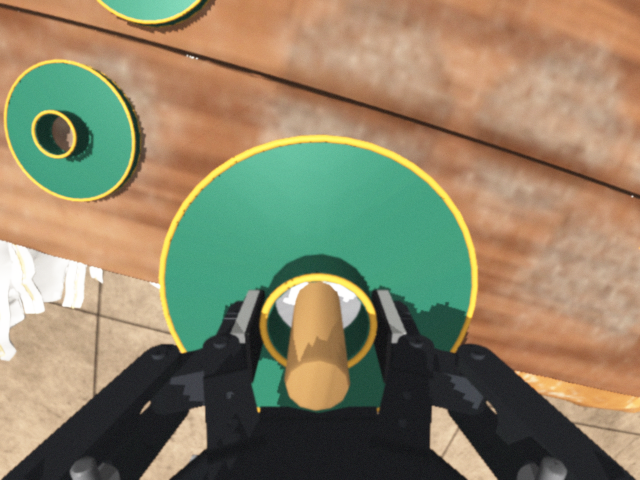

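>>> {"op": "step_arm", "data": {"series": [{"tx": 0,"ty": 0,"tz": -0.5,"spin": 0},{"tx": 0,"ty": 0,"tz": -1,"spin": 0},{"tx": 0,"ty": 0,"tz": -1,"spin": 0},{"tx": 0,"ty": 0,"tz": -2,"spin": 0},{"tx": 0,"ty": 0,"tz": -2,"spin": 0},{"tx": 0,"ty": 0,"tz": -2,"spin": 0},{"tx": 0,"ty": 0,"tz": -3,"spin": 0},{"tx": 0,"ty": 0,"tz": -3,"spin": 0},{"tx": 0,"ty": 0,"tz": -3.5,"spin": 0},{"tx": 0,"ty": 0,"tz": -4,"spin": 0},{"tx": 0,"ty": 0,"tz": -3,"spin": 0},{"tx": 0,"ty": 0,"tz": 0,"spin": 0}]}}

```text
time_s: 13.38
ee_pos: [0.467, 0.0927, 0.1443]
tool_rot: [3.111, 0.432, 0.003]
ft_force: [0.3, 0.1, -2.2]
gripper_width: 0.0492
```

```bash
python3 - <<'E'
from h import *
g=grab('side'); s=arm.sense(); print(s['ee_pos'],s['ft_force'],s['moment'],s['gripper_width'])
a=cv2.resize(g['pixels'][180:330,300:430],None,fx=4,fy=4,interpolation=2); cv2.imwrite('pics/crop12.png',a)
E
```

```text
[0.46673416 0.0926852  0.1438499 ] [-0.79872873  0.21198049 -1.59790649] [ 0.08577313  0.04049659 -0.03221571] 0.04934665640047148
```

View pics/crop12.png

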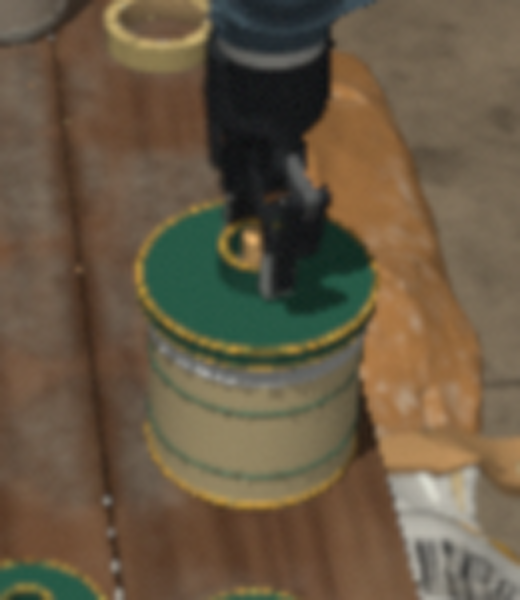

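The outer lid alone rises (1.6 N); the white inner lid stays on the tin.

>>> {"op": "step_arm", "data": {"series": [{"tx": 0,"ty": 0,"tz": -3,"spin": 0},{"tx": 0,"ty": 0,"tz": -6,"spin": 0},{"tx": 0,"ty": 0,"tz": -9,"spin": 0},{"tx": 0,"ty": 0,"tz": -10,"spin": 0},{"tx": 0,"ty": 0,"tz": -10,"spin": 0},{"tx": 0,"ty": 0,"tz": -10,"spin": 0},{"tx": 0,"ty": 0,"tz": -9,"spin": 0},{"tx": 0,"ty": 0,"tz": -8,"spin": 0},{"tx": 0,"ty": 0,"tz": -6,"spin": 0},{"tx": 0,"ty": 0,"tz": -3,"spin": 0},{"tx": 0,"ty": 0,"tz": -1,"spin": 0},{"tx": 0,"ty": 0,"tz": 0,"spin": 0}]}}

```text
time_s: 14.43
ee_pos: [0.4663, 0.0927, 0.2183]
tool_rot: [-3.112, -0.432, 0.0]
ft_force: [0.5, 0.3, -1.7]
gripper_width: 0.0492
```

>>> {"op": "step_arm", "data": {"series": [{"tx": 0,"ty": 0,"tz": 0,"spin": 0},{"tx": 0,"ty": 0,"tz": 0,"spin": 0},{"tx": 0,"ty": 0,"tz": 0,"spin": 0},{"tx": 0,"ty": 0,"tz": 0,"spin": 0},{"tx": 0,"ty": 0,"tz": 0,"spin": 0},{"tx": 0,"ty": 0,"tz": 0,"spin": 0}]}}

```text
time_s: 14.93
ee_pos: [0.4663, 0.0927, 0.2182]
tool_rot: [-3.112, -0.432, 0.0]
ft_force: [0.0, 0.0, -1.9]
gripper_width: 0.0491
```

```bash
python3 - <<'E'
from h import *
from lid import *
g=grab('side','side13'); f=grab('wrist','wrist13'); s=arm.sense(); e=s['ee_pos']; print(e,s['ft_force'],s['gripper_width'],s['tool_rot'])
uv=[[318,160],[200,230],[440,230],[250,180],[390,180]]; print('plate z',by_depth(f,uv)[:,2])
P,_=lidfit(f,e[2]-.002,(150,100,490,400)); d=np.hypot(*(P-e[:2]).T); c,rm=circ(P[(d>.068)&(d<.084)]); print('lid',c)
a=cv2.resize(g['pixels'][130:330,280:440],None,fx=3.5,fy=3,interpolation=2); cv2.imwrite('pics/crop13.png',a)
E
```

```text
[0.46638281 0.09269814 0.21827217] [ 0.09579065 -0.10748262 -1.5762272 ] 0.04872096530511584 [-3.11174942e+00 -4.31844054e-01  9.86649265e-05]
plate z [0.2159503  0.21694548 0.21550765 0.21567265 0.21533763]
lid [0.46655072 0.09231972 0.0753254 ]
```

View pics/crop13.png

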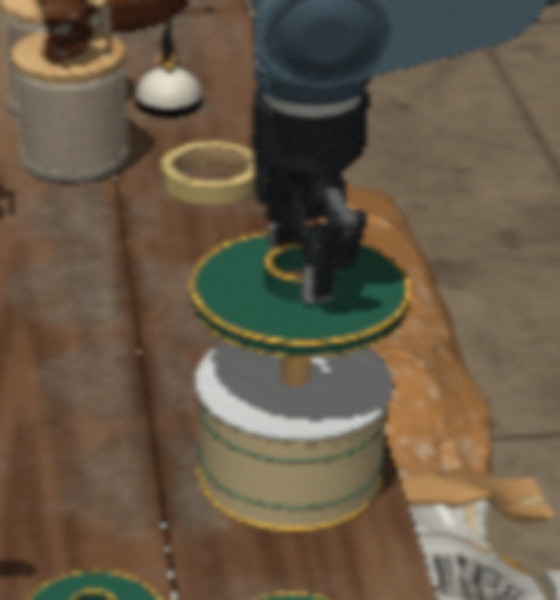

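View pics/side13.png

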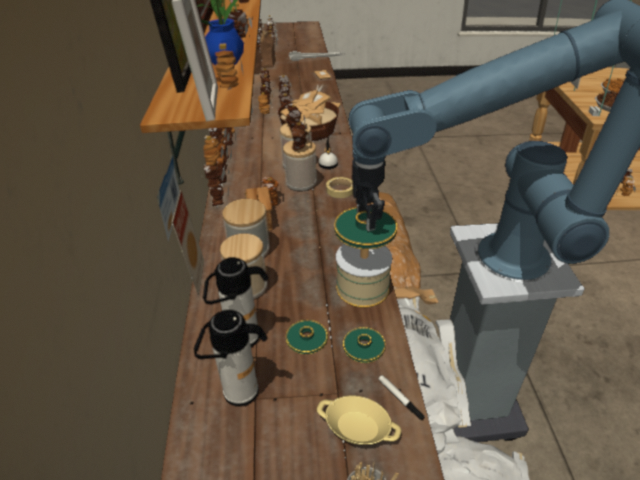

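View pics/wrist13.png

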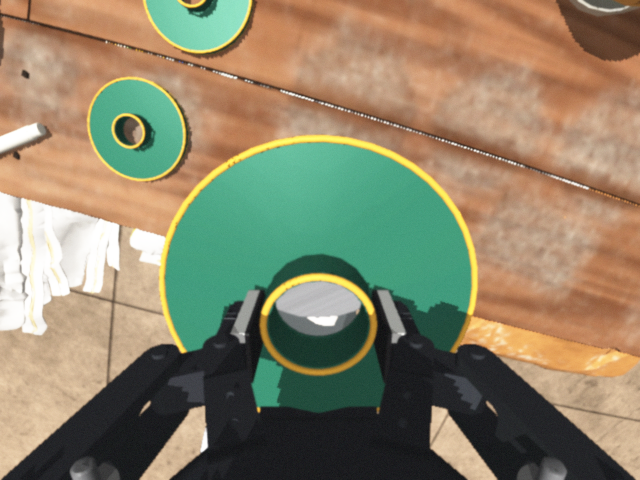

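```bash
python3 - <<'E'
from h import *
a=cv2.imread('pics/side0.png'); g=grab('side'); b=g['pixels']
d=cv2.absdiff(a,b).max(2); print('diff tin lower wall',(d[282:306,340:390]>40).sum(), 'lower counter',(d[315:480,200:440]>40).sum())
u,v=np.meshgrid(np.arange(338,392),np.arange(243,275)); P=by_depth(g,np.c_[u.ravel(),v.ravel()])
k=P[(P[:,2]>.108)&(P[:,2]<.122)]; A=np.c_[k[:,:2]-[.466,.093],np.ones(len(k))]; print('flange',len(k),np.linalg.lstsq(A,k[:,2],rcond=None)[0],k.min(0),k.max(0))
s=arm.sense(); print(s['time_s'],s['gripper_width'],s['ee_pos'])
arm.job_done()
E
```

```text
diff tin lower wall 0 lower counter 0
flange 1269 [0.00134041 0.0020934  0.1126889 ] [0.39435287 0.03696605 0.10800554] [0.53527005 0.16692077 0.12193613]
15.0833 0.04944388986524015 [0.46636302 0.09268982 0.21826326]
the job is handed in; nothing more can be done
```

I seated both nested lids on the tin, let go, then lifted the green outer lid alone by its collar. I handed the job in at about 15.1 s, with the arm still holding it over the tin. No check failed or disagreed.

**Seating:** I gripped the stack by the wooden knob and lowered it until it touched at the predicted height. After I let go, the outer lid's plate measured 117 mm up, as it should when both lids are home.

**Last checks:**
- **Outer lid:** it was about 99 mm above where it sat, centred over the tin and level to within about 1.5 mm across the plate. The wrist force was about 1.6 N, which matches the outer lid alone.
- **Inner lid:** its flange was still flat on the rim, with the measured tilt at 0.003 rad or less and its height about 113 mm against 114 mm expected.
- **Tin and counter:** the lower tin wall and the counter around the pen and the two smaller green lids showed no changed pixels in the side view compared with the start. The tape and cookie bag were checked only by eye, and looked undisturbed in the last full side view.

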